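Roll the edger spindle into the V-block and set it against the end stop

TASK

Roll the steel spindle over the bench, up the ramp of the V-block and fully down into the V, then slide it along the V until its end rests against the end stop, ready for the run-out check. Push it gently with the fingertips or the outside of the fingers only: do not grip it or lift it, and leave everything else on the bench where it is.

Things in the scene. Friction and masses are not known exactly. Their poses are not given: they have to be found in the camera images.
- spindle: Steel round bar, 150 mm long, lying on the bench. Body 36 mm in diameter, 120 mm long; at each end a journal, diameter 22 mm, 15 mm long. Origin: its centre, on the axis. y runs along the bar (as the stand's y at the start, within 0.12 rad); x and z turn as it rolls. It rolls square to its own axis; a few newtons roll it, or slide it along the V; let go, it soon stops. 0.6 to 0.9 kg.
- stand: Run-out stand with the V-block, fixed. Origin on the bench under the bottom line of the V; x is the roll-in direction (the spindle starts on the -x side), y runs along the V towards the end stop, z up. V-block 110 mm long (y -55 to 55 mm). A seated spindle has its axis at x = 0, 22.8 mm above the bench, both ends overhanging the block.
- vee (a point): Where the spindle's centre must come to lie: on the axis of a seated spindle, midway along the V-block (stand frame 0, 0, 22.8 mm). There its +y end just touches the end stop.
- stop_face (a point): Point on the inner face of the end stop, where the spindle's +y end must touch (stand frame 0, 75, 22.8 mm). The stop is an upright aluminium plate, y 75 to 87 mm, x -22 to 48 mm, 40 mm high. The spindle's -y end stands free, to be pushed on.
- bearing: Bystander, leave alone: loose ball bearing lying flat, a steel ring 52 mm across and 15 mm high. Origin at the centre of its underside.
- screwdriver: Bystander, leave alone: loose screwdriver, 190 mm long, black handle, lying flat. Origin at the centre of its underside.
- spanner: Bystander, leave alone: loose steel spanner, 150 mm long, lying flat. Origin at the centre of its underside.
- wheel: Bystander, leave alone: loose grey grinding wheel lying flat, 100 mm across and 22 mm high. Origin at the centre of its underside.
- bottle: Bystander, leave alone: loose standing white bottle, 52 mm across, 140 mm high. Origin at the centre of its underside.
- jar: Bystander, leave alone: loose standing clear jar with a grey lid, 60 mm across, 60 mm high. Origin at the centre of its underside.
- lip (a point): Top edge of the V on the entry side (stand frame -14, 0, 10 mm). Ramp from the bench at x = -58 mm up to 10 mm height at x = -18 mm, flat to x = -14 mm; the V then falls at 30 degrees to 2 mm height at x = 0 and rises at 30 degrees to the far wall, 22 mm high at x = 35 mm. Climbing the ramp tends to square the spindle.
- column (a point): Foot of the dial gauge's column (stand frame 100, 25, 12 mm). Behind the V: base plate, x 50 to 135 mm, y -65 to 85 mm, 12 mm high; magnet foot, column and dial gauge on it, x 75 to 125 mm, y -20 to 105 mm, up to 162 mm high.
There are look-alikes about, which are no part of the job. What is shaped like the spindle but yellow is not meant.

How it is judged:
On the way, in this order (a step that is already met when the one before it is completed fails the run):
1. the spindle has rolled over by half a turn on the bench (angle between spindle's own z axis and vertical above 2.4 rad), for 0.02 s.
2. the spindle lies fully in the V, square to it (x of spindle in the frame of stand between -0.004 and 0.004 m and z of spindle in the frame of stand between 0.019 and 0.0255 m and angle between the y axis of spindle and the y axis of stand, either way round below 0.05 rad), for 0.2 s.
At the end, for the whole second after the job is handed in: The spindle lies at rest fully down in the V (axis within 4 mm of the V's middle line and no more than 2.7 mm above its seated height, square to the V within 0.05 rad), its end within 3 mm of the end stop's face (all of step 2 and y of spindle in the frame of stand between -0.003 and 0.003 m and linear speed of spindle below 0.01 m/s and angular speed of spindle below 0.2 rad/s); the robot touches nothing.
It fails at once if the spindle is lifted (its centre more than 45 mm above the bench) (z of spindle in the frame of stand above 0.045 m).
It fails at once if the spindle is gripped or pushed hard (more than 35 N between fingers and spindle) (contact force between the fingers and spindle above 35 N).
It fails at once if a bystander (bearing, screwdriver, spanner, wheel, bottle or jar) is moved by more than 20 mm (distance of any of bearing, screwdriver, spanner, wheel, bottle, jar from where it was at the start of the episode above 0.02 m).
It also fails if it takes over 54 s, if anything falls off the work surface, if the arm or the gripper's body presses on something with over 40 N, if the wrist force passes 120 N, or if a joint passes its speed limit or range.

ROBOT

A 6-joint arm with a two-finger parallel gripper is mounted at the origin on the work surface. World frame = base frame: x ahead of the robot, y to its left, z up, the work surface at z = 0. Lengths are in m, angles in rad, forces in N, time in s.
With the tool pointing down it reaches from about 0.3 to 0.775 m from the base axis. Payload 14.6 kg.
Tool frame: the origin (TCP) lies on the mounting face of the last link; the fingertips stand 199 mm ahead of it and the grasp point (between the pads) lies 180 mm ahead of it; z points along the fingers, y is the direction in which the jaws open and shut (so a half turn about z gives the same grasp; the last joint's range is limited). The gripper opens to 94 mm and grips with 3 to 60 N. Pads are 16 mm wide; open, the fingers measure 119 mm over their backs; the gripper's body (75 mm by 177 mm) begins 78 mm behind the grasp point.
Start: joints at [-1.359, 0.3, 1.521, -0, 1.321, -0.067], TCP at [0.151, -0.529, 0.405] pointing down, gripper open.
Joint ranges: [-3.03, 3.03], [-0.79, 2.21], [0.23, 2.52], [-1.04, 4.18], [0, 3.07], [-2.55, 2.55]. Speed limits (rad/s): [2.22, 2.22, 2.57, 3.14, 3.14, 3.14].

INTERFACE

Orientations are given as [roll, pitch, yaw] about the fixed x, y, z axes, in that order (R = Rz(yaw) Ry(pitch) Rx(roll)).
In Python, from station import sensors, vision, job gives the robot as it stands. The module is installed in compiled form; this text tells all that it offers.
- The arm moves only by the tool arm_command, never from a script. Its argument "plan" is one flat list of numbers, 5 for each row, row after row: the closure, from -1 (fully open) to 1 (shut), so that 0 is half open, then the shift along the world's x, y, z scaled (see below), then the turn about the world's z scaled (see below). A call has 1 to 20 rows; each row is the pose to reach, as a shift and turn from the pose commanded when the call began; what a row does not reach only later rows make up. The controller multiplies each number of a shift by 400 mm and each number of a turn by 120 degrees. A row lasts 1/10 s, in which the tool goes at most 50 mm and 8.59 degrees, less where a joint would pass 70% of its speed; a pose out of reach is approached as far as the arm can. A call with a number of a shift or a turn outside -1 to 1 is refused whole. A call with a gripper value outside its range is refused whole. The fingers move at their own pace and stop on an object; "newtons" is the grip in N (left out, the last holds). Time passes only in rows, so rows that repeat a pose let the fingers close. It gives the time, the measured TCP pose, the force and the opening at its end, in the units of the state.
- sensors.get_obs(): the state, without advancing time (a new reading comes with each control period).
- vision.camera(name): name is "scene" or "top" or "wrist"; returns the picture (384x512x3 uint8, blue, green, red); there is no depth.
- vision.camera_params(name): a dict with "intrinsics" (3x3 intrinsics, pixels), "rvec" (rotation vector, rad) and "tvec" (3), from world to camera coordinates, as OpenCV has them. Camera axes: x right, y down, z forward; pixel columns grow to the right and rows downward; lengths in m; the calibration is good to about 2 mm. The wrist camera is an equidistant fisheye: a pixel r from the principal point sees the ray r / f radians off the axis. A picture is of the moment at which its call begins: read the wrist's pose just before it. camera_params takes no time and is no camera call; for the wrist camera it gives the pose at the moment of the call.
- job.hand_in(): hands the job in, once; it reports no verdict.
Trained networks look in the newest picture that a camera, given by its name, has taken for a name from the list of things; names that differ only in an ending like _2 or _b are one class to them, and where a whole thing is asked for, a point or a joint stands for the part that bears it (a point fixed in the world has none). Each returns a list of dicts, best first, with "confidence" (0 to 1); they miss things now and then, are a little off and sometimes report something else, mostly with a low value. They report only what shows in the picture. A call takes as long as a camera call. They do not tell look-alikes from the thing itself.
- vision.search_frame(name, camera): "at" ([row, column] in pixels, amid what is visible of it).
- vision.silhouettes(name, camera): "mask" (384x512 bool, what is visible of it) and "at" ([row, column] in pixels, amid what is visible of it).
- vision.pinpoint(name, camera): "at" ([row, column] in pixels: a listed point, or the origin of a listed thing).
The state is a dict: "time_s": time; "qpos": joint angles; "joint_vel": joint speeds; "tau": joint torques, N m; "ee_pos": TCP position; "eef_rot": TCP orientation; "force": force on the tool from outside, world axes, zero at the start; "moment": the same for the moment, N m; "grip_width": finger opening in m.
Only numpy, scipy, OpenCV 4.12 (cv2) and the standard library are available. Lean on these libraries where they do the work, as an engineer would, in place of code of your own. Each camera call takes 0.05 s, during which the arm holds its last target.

## Working session

There is one attempt and no reset: what is moved stays moved. The work goes in short steps, Python scripts to look and compute and a tool call to move; the robot and the scene stay as the last step left them, time stands still between calls to the robot, and variables do not carry over. Pictures are saved under pics/ and viewed, and the job is handed in when it is done.

Besides the shell and the picture viewer there is one more tool, called after "Call:" as name(argument=value, ...) on one line, values as JSON. arm_command: Moves the arm, as the interface text tells. Its arguments: {"type":"object","properties":{"plan":{"type":"array"},"newtons":{"type":"number"}},"required":["plan"]}

```bash
mkdir -p pics
cat > h.py <<'E'
import numpy as np,cv2
from station import sensors,vision,job
def pr(n):
    p=vision.camera_params(n);K=np.array(p['intrinsics'],float);R=cv2.Rodrigues(np.array(p['rvec'],float))[0];t=np.array(p['tvec'],float).ravel();return K,R,t
def back(n,rc,z):
    K,R,t=pr(n);d=R.T@np.linalg.solve(K,[rc[1],rc[0],1.]);c=-R.T@t
    return c+d*(z-c[2])/d[2]
def proj(n,P):
    K,R,t=pr(n);q=K@(R@np.array(P,float)+t);return q[1]/q[2],q[0]/q[2]
E
python3 - <<'E'
from h import *
o=sensors.get_obs();print(o)
for n in ('scene','top'):
    cv2.imwrite(f'pics/{n}0.png',vision.camera(n))
    for k,z in (('spindle',.018),):
        for d in vision.silhouettes(k,n):print(n,k,d['at'],d['confidence'],d['mask'].sum(),back(n,d['at'],z))
for k,z in (('vee',.0228),('stop_face',.0228),('lip',.01),('column',.012),('stand',0),('spindle',.018)):
    for d in vision.pinpoint(k,'top'):print(k,d['at'],d['confidence'],back('top',d['at'],z))
E
```

```text
{'time_s': 0.0, 'qpos': array([-1.35861842e+00,  3.00456866e-01,  1.52160138e+00,  4.59950225e-06,
        1.32067599e+00, -6.66239588e-02]), 'joint_vel': array([ 0.00039388, -0.00020524,  0.00066324,  0.00052099, -0.00025832,
        0.00054067]), 'tau': array([-1.36297320e-03, -5.31805944e+01, -3.52735555e+01,  7.07765669e-02,
        2.44184292e-02, -9.08290872e-05]), 'ee_pos': array([ 0.15133897, -0.52872927,  0.40408542]), 'eef_rot': array([-3.14045390e+00, -8.04456172e-05,  2.78800677e-01]), 'force': array([-0.32076553,  0.48118837,  0.26567289]), 'moment': array([ 0.02545804, -0.0135338 , -0.03122621]), 'grip_width': 0.0939523303970159}
scene spindle [230.5, 183.3] 0.94 629 [ 0.47608653 -0.19288475  0.018     ]
scene spindle [174.1, 192.8] 0.89 567 [ 0.34159068 -0.02874034  0.018     ]
scene spindle [203.4, 245.5] 0.69 579 [ 0.53961838 -0.01589946  0.018     ]
top spindle [234.4, 319.5] 0.92 698 [ 0.47745957 -0.18650023  0.018     ]
top spindle [211.4, 252.0] 0.66 756 [ 0.53743383 -0.0095127   0.018     ]
top spindle [286.0, 264.8] 0.59 773 [ 0.3437828 -0.0428466  0.018    ]
vee [212.2, 190.8] 0.58 [0.53464976 0.15114455 0.0228    ]
vee [144.9, 125.4] 0.28 [0.71366702 0.327766   0.0228    ]
stop_face [239.9, 186.6] 0.96 [0.46227636 0.16110029 0.0228    ]
column [215.9, 154.8] 0.67 [0.52531159 0.24748542 0.012     ]
stand [213.0, 190.6] 0.59 [0.53394449 0.1542847  0.        ]
spindle [285.4, 265.9] 0.72 [ 0.34532343 -0.0457023   0.018     ]
spindle [213.6, 254.4] 0.68 [ 0.53164661 -0.01583676  0.018     ]
spindle [235.7, 323.0] 0.58 [ 0.47408561 -0.19562529  0.018     ]
```

View pics/top0.png

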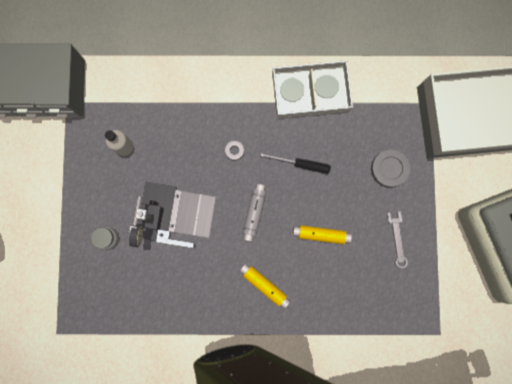

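View pics/scene0.png

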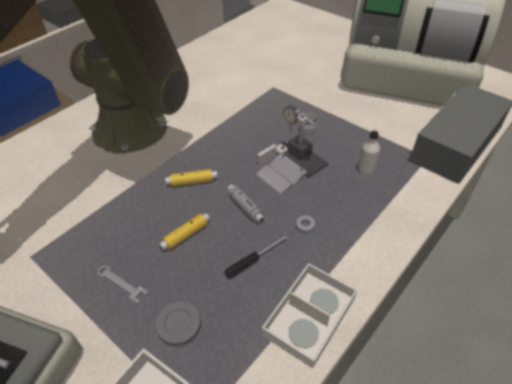

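Run:
```python
import cv2
a=cv2.imread('pics/top0.png')[150:320,130:370]
cv2.imwrite('pics/top0c.png',cv2.resize(a,None,fx=3.3,fy=3.3,interpolation=cv2.INTER_CUBIC))
```

```text
(no output)
```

View pics/top0c.png

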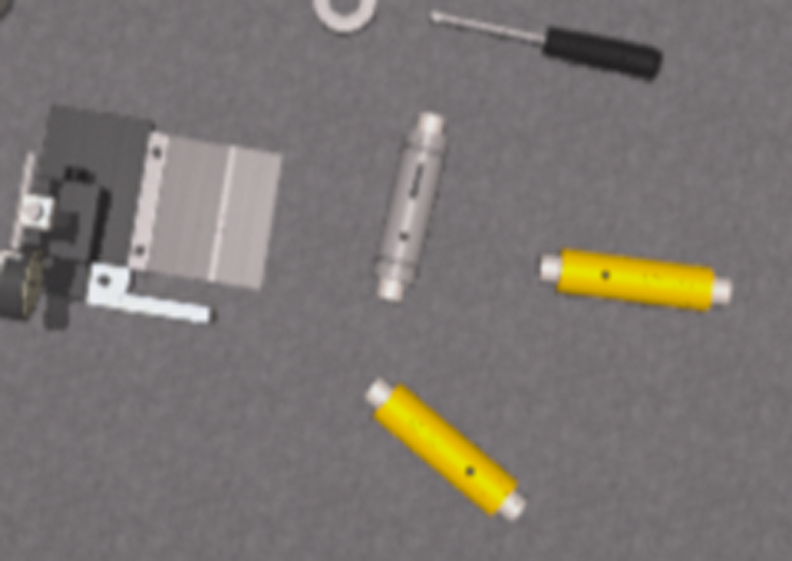

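Candidates for the spindle in the top view are grey at (212,254), yellow at (236,323) and yellow at (286,265). Only the grey steel one fits, since yellow is excluded, and the crop confirms it. Next I'll fit the stand and spindle poses.

Run:
```python
from h import *
a=cv2.imread('pics/top0.png')
cv2.imwrite('pics/ct.png',cv2.resize(a[175:255,150:275],None,fx=6,fy=6,interpolation=cv2.INTER_CUBIC))
b=cv2.imread('pics/scene0.png')
cv2.imwrite('pics/cs.png',cv2.resize(b[135:235,220:335],None,fx=6,fy=6,interpolation=cv2.INTER_CUBIC))
```

```text
(no output)
```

View pics/ct.png

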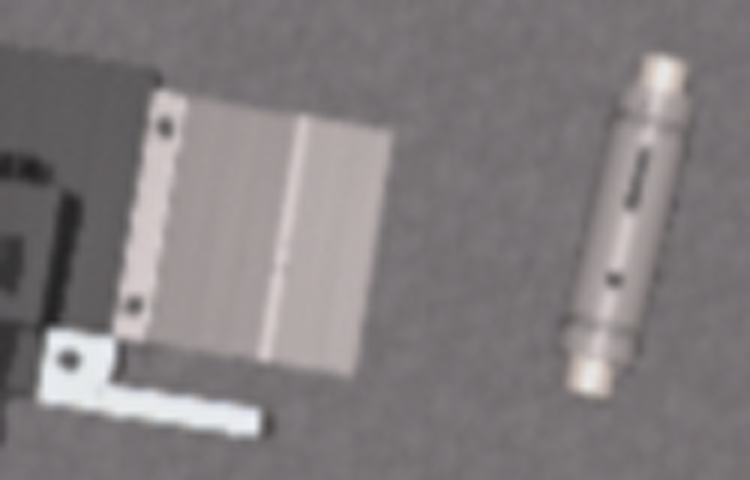

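View pics/cs.png

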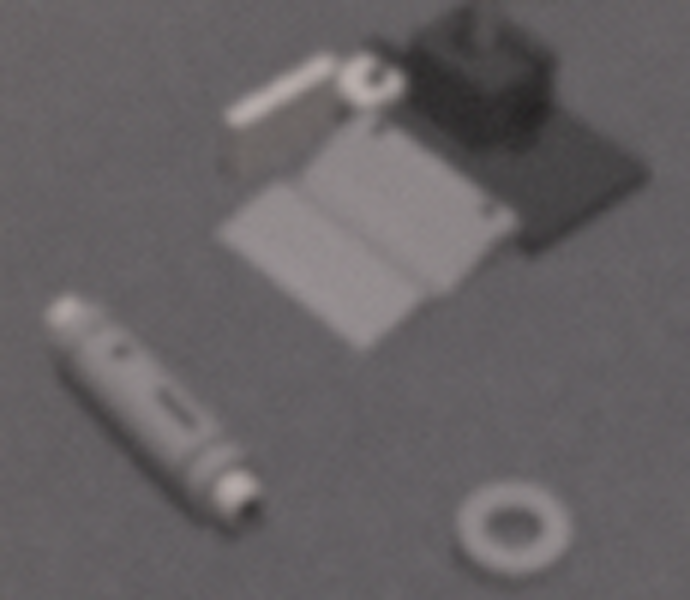

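```bash
cat > fit.py <<'E'
from h import *
from scipy.optimize import least_squares
f=lambda u,v,o:((v+.5)/6-.5+o[0],(u+.5)/6-.5+o[1])
T=(175,150);S=(135,220)
pts=[('top',(-58,-55,0),393,128),('top',(-58,55,0),354,377),('top',(-16,-55,10),303,116),('top',(-16,55,10),266,360),('top',(35,-55,22),186,100),('top',(35,55,22),150,340),('top',(-22,75,40),266,408),('top',(-22,87,40),261,438),
('scene',(-58,-55,0),363,350),('scene',(-58,55,0),217,233),('scene',(-22,75,40),228,122)]
def W(p,q):
    c,s=np.cos(q[2]),np.sin(q[2]);x,y,z=np.array(p)/1000;return np.array([q[0]+c*x-s*y,q[1]+s*x+c*y,z])
def res(q):
    r=[]
    for n,p,u,v in pts:
        r+=list(np.array(proj(n,W(p,q)))-f(u,v,T if n=='top' else S))
    return np.array(r)
if __name__=='__main__':
    r=least_squares(res,[.535,.15,1.6],loss='soft_l1');q=r.x;print(q);print(res(q).reshape(-1,2).round(1))
    np.save('q.npy',q)
    a=back('top',f(667,57,T),.018);b=back('top',f(590,396,T),.018);print(a,b,np.linalg.norm(a-b))
    c,s=np.cos(q[2]),np.sin(q[2]);R=np.array([[c,s],[-s,c]])
    A=R@(a[:2]-q[:2]);B=R@(b[:2]-q[:2]);print('stand frame',A,B,(A+B)/2,'ang',np.arctan2(*(-(B-A)*[1,-1])))
    print('tcp yaw now',sensors.get_obs()['eef_rot'])
E
python3 fit.py
```

```text
[0.5323013  0.15276232 1.43894811]
[[ 0.3  0.5]
 [-0.4  1.2]
 [-0.2 -0.4]
 [ 0.3 -0.2]
 [-0.6 -0.5]
 [ 0.9 -0.7]
 [ 0.1 -0.3]
 [-0.2 -0.1]
 [ 0.4 -0.4]
 [ 0.4 -1.4]
 [ 0.4  1. ]]
[ 0.60998339 -0.03264624  0.018     ] [0.46088946 0.00112138 0.018     ] 0.1528700550818436
stand frame [-0.17358674 -0.10138288] [-0.15971306  0.05085632] [-0.1666499  -0.02526328] ang -0.09087977210161889
tcp yaw now [-3.14149264e+00 -8.45656174e-06  2.78777360e-01]
```

Call:
arm_command(plan=[-0.5, 0.8, 0.8, 0, 0.554, -0.5, 0.8, 0.8, 0, 0.554, -0.5, 0.8, 0.8, 0, 0.554, -0.5, 0.8, 0.8, 0, 0.554, -0.5, 0.8, 0.8, 0, 0.554, -0.5, 0.8, 0.8, 0, 0.554, -0.5, 0.8, 0.8, 0, 0.554, -0.5, 0.8, 0.8, 0, 0.554, -0.5, 0.8, 0.8, 0, 0.554, -0.5, 0.8, 0.8, 0, 0.554, -0.5, 0.8, 0.8, 0, 0.554, -0.5, 0.8, 0.8, 0, 0.554])

```text
time_s: 1.7
ee_pos: [0.4708, -0.2094, 0.4046]
eef_rot: [-3.141, 0.0, 1.438]
force: [0.0, 0.5, 0.9]
grip_width: 0.0704
```

Call:
arm_command(plan=[-0.5, 0.153, 0.371, -0.1, 0, -0.5, 0.153, 0.371, -0.2, 0, -0.5, 0.153, 0.371, -0.261, 0, -0.5, 0.153, 0.371, -0.261, 0, -0.5, 0.153, 0.371, -0.261, 0, -0.5, 0.153, 0.371, -0.261, 0])

```text
time_s: 2.3
ee_pos: [0.5324, -0.0613, 0.3003]
eef_rot: [-3.141, 0.0, 1.439]
force: [-0.1, -0.2, 0.5]
grip_width: 0.0705
```

Run:
```python
from h import *
o=sensors.get_obs();print(o['ee_pos'],o['eef_rot'],o['force'])
p=vision.camera_params('wrist');print(p)
cv2.imwrite('pics/w1.png',cv2.resize(vision.camera('wrist'),(768,576)))
```

```text
[ 0.53235245 -0.06131638  0.30027379] [-3.14090454e+00  1.73010956e-04  1.43852096e+00] [-0.07305409 -0.23574449  0.53645706]
{'intrinsics': array([[297.31863964,   0.        , 250.1531923 ],
       [  0.        , 297.31863964, 191.69519676],
       [  0.        ,   0.        ,   1.        ]]), 'rvec': array([-2.86429967,  0.18896609,  0.02720285]), 'tvec': array([-0.53553539,  0.00811556,  0.29343571])}
```

View pics/w1.png

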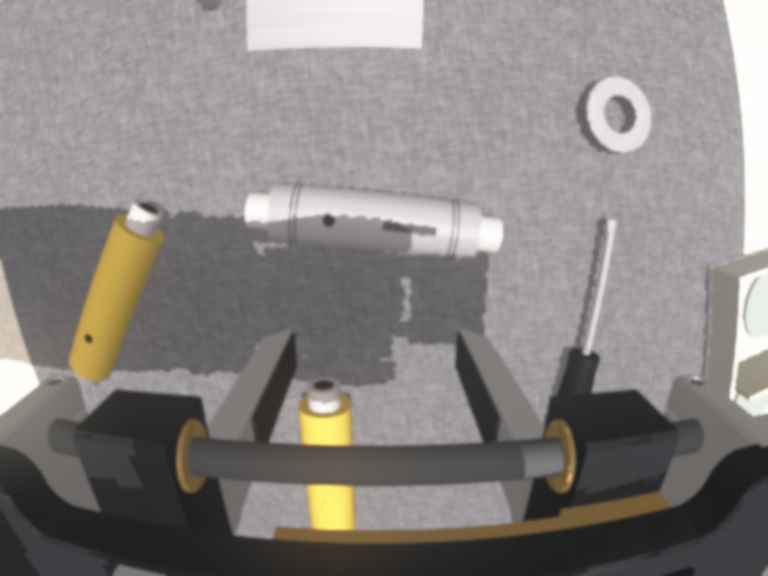

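The wrist view shows the grey spindle, with its ends at (250,209) and (500,233), ahead of the open fingers. The ramp edge is at the top. I'll cross-check these with the wrist calibration.

```bash
cat >> h.py <<'E'
def wback(u,v,z,P=None):
    K,R,t=P or pr('wrist');d=np.array([u-K[0,2],v-K[1,2]]);r=np.linalg.norm(d);th=r/K[0,0]
    c=np.array([*(d/r*np.sin(th)),np.cos(th)]);c=R.T@c;o=-R.T@t;return o+c*(z-o[2])/c[2]
def st(P):
    q=np.load('q.npy');c,s=np.cos(q[2]),np.sin(q[2]);return np.array([[c,s],[-s,c]])@(np.array(P)[:2]-q[:2])*1000
E
python3 - <<'E'
from h import *
k=lambda u,v:((u+.5)/1.5-.5,(v+.5)/1.5-.5)
for n,u,v,z in (('+end',247,209,.018),('-end',502,234,.018),('ramp+',248,49,0),('ramp-',422,47,0),('y2',325,385,.018)):
    print(n,st(wback(*k(u,v),z)).round(1))
print('tcp',st(sensors.get_obs()['ee_pos']))
E
```

```text
+end [-159.    49.2]
-end [-174.5 -105.9]
ramp+ [-55.2  52.7]
ramp- [-57.6 -57.7]
y2 [-275.7    5.1]
tcp [-212.66948959  -28.30784551]
```

Call:
arm_command(plan=[-0.5, 0, 0, -0.1, 0, -0.5, 0, 0, -0.17, 0, -0.5, 0, 0, -0.218, 0, -0.5, 0, 0, -0.218, 0, -0.5, 0, 0, -0.218, 0])

```text
time_s: 2.85
ee_pos: [0.5328, -0.0615, 0.2146]
eef_rot: [3.14, 0.0, 1.438]
force: [-0.4, -0.3, 0.8]
grip_width: 0.0705
```

Call:
arm_command(plan=[-0.5, 0.0013, 0.01, 0, 0, -0.5, 0.0026, 0.02, 0, 0, -0.5, 0.004, 0.03, 0, 0, -0.5, 0.0053, 0.04, 0, 0, -0.5, 0.0066, 0.05, 0, 0, -0.5, 0.008, 0.06, 0, 0, -0.5, 0.0093, 0.07, 0, 0, -0.5, 0.0106, 0.08, 0, 0, -0.5, 0.012, 0.09, 0, 0, -0.5, 0.0133, 0.1, 0, 0])

```text
time_s: 3.85
ee_pos: [0.5379, -0.02, 0.213]
eef_rot: [-3.142, -0.0, 1.439]
force: [-0.3, -1.1, 1.1]
grip_width: 0.0705
```

Run:
```python
from h import *
o=sensors.get_obs();print(st(o['ee_pos']),o['force'])
cv2.imwrite('pics/w2.png',cv2.resize(vision.camera('wrist'),(768,576)))
```

```text
[-170.54784117  -28.28312243] [-0.32760711 -1.06667157  1.13524736]
```

View pics/w2.png

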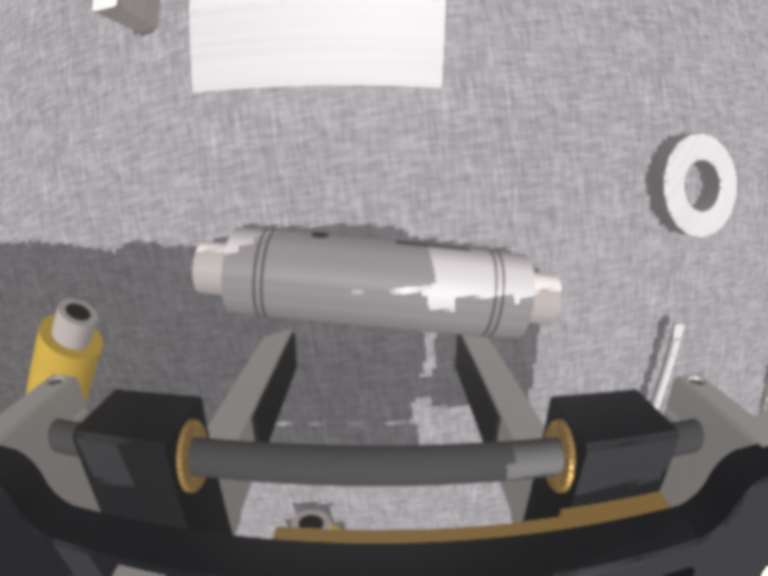

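The spindle rolls ahead of the -y finger and is squaring up slowly. I'll continue.

Call:
arm_command(plan=[-0.5, 0.0013, 0.01, 0, 0, -0.5, 0.0026, 0.02, 0, 0, -0.5, 0.004, 0.03, 0, 0, -0.5, 0.0053, 0.04, 0, 0, -0.5, 0.0066, 0.05, 0, 0, -0.5, 0.008, 0.06, 0, 0, -0.5, 0.0093, 0.07, 0, 0, -0.5, 0.0106, 0.08, 0, 0, -0.5, 0.012, 0.09, 0, 0, -0.5, 0.0133, 0.1, 0, 0])

```text
time_s: 4.9
ee_pos: [0.5433, 0.02, 0.2131]
eef_rot: [3.142, -0.0, 1.439]
force: [0.9, -0.6, 0.6]
grip_width: 0.0705
```

Run:
```python
from h import *
o=sensors.get_obs();print(st(o['ee_pos']),o['force'])
cv2.imwrite('pics/w3.png',cv2.resize(vision.camera('wrist'),(768,576)))
```

```text
[-130.18419339  -28.30964508] [ 0.85263417 -0.55835714  0.60365702]
```

View pics/w3.png

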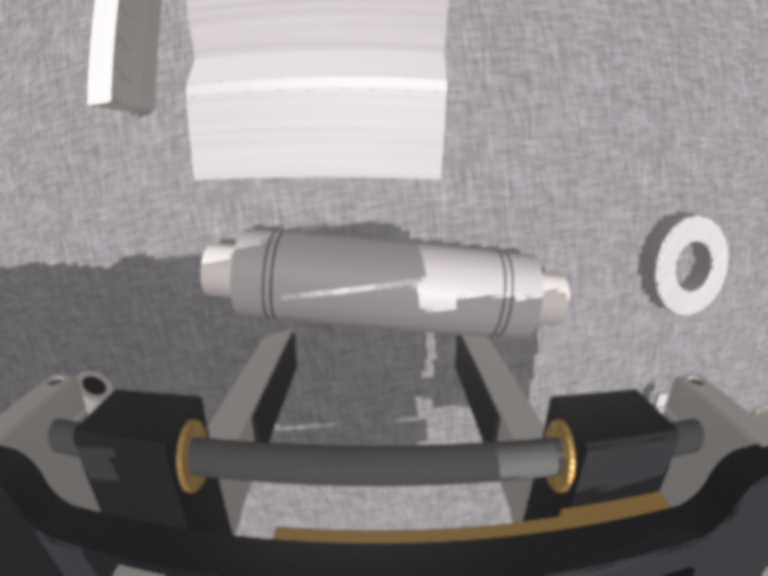

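It isn't squaring much. I'll back off and widen the fingers for more leverage at the -y end.

Call:
arm_command(plan=[-0.5, -0.0016, -0.0124, 0, 0, -0.83, 0.018, -0.015, 0, 0, -0.83, 0.018, -0.015, 0, 0, -0.83, 0.018, -0.015, 0, 0, -0.83, 0.0193, -0.005, 0, 0, -0.83, 0.0206, 0.005, 0, 0, -0.83, 0.022, 0.015, 0, 0, -0.83, 0.0233, 0.025, 0, 0, -0.83, 0.0246, 0.035, 0, 0, -0.83, 0.026, 0.045, 0, 0, -0.83, 0.0273, 0.055, 0, 0, -0.83, 0.0286, 0.065, 0, 0])

```text
time_s: 6.15
ee_pos: [0.5547, 0.046, 0.213]
eef_rot: [-3.142, 0.0, 1.439]
force: [-0.2, -0.7, 0.8]
grip_width: 0.0859
```

Run:
```python
from h import *
o=sensors.get_obs();print(st(o['ee_pos']),o['force'])
cv2.imwrite('pics/w4.png',cv2.resize(vision.camera('wrist'),(768,576)))
```

```text
[-102.89956545  -36.22543465] [-0.21762258 -0.6712906   0.84095008]
```

View pics/w4.png

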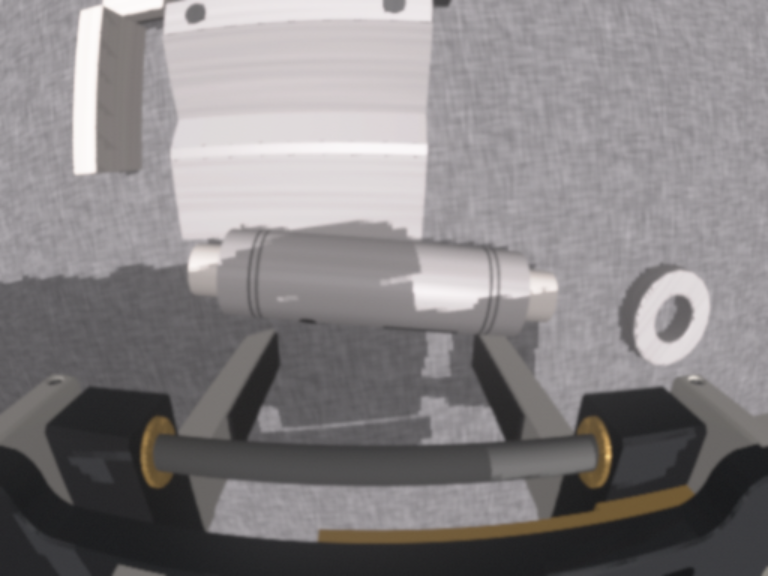

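Call:
arm_command(plan=[-0.83, 0.0013, 0.01, 0, 0, -0.83, 0.0026, 0.02, 0, 0, -0.83, 0.004, 0.03, 0, 0, -0.83, 0.0053, 0.04, 0, 0, -0.83, 0.0066, 0.05, 0, 0, -0.83, 0.008, 0.06, 0, 0, -0.83, 0.0093, 0.07, 0, 0, -0.83, 0.0106, 0.08, 0, 0])

```text
time_s: 7.0
ee_pos: [0.5591, 0.0773, 0.2135]
eef_rot: [3.141, 0.001, 1.439]
force: [-1.7, -8.1, 5.9]
grip_width: 0.0856
```

Run:
```python
from h import *
o=sensors.get_obs();print(st(o['ee_pos']),o['force'])
cv2.imwrite('pics/w5.png',cv2.resize(vision.camera('wrist'),(768,576)))
```

```text
[-71.320113   -36.44379377] [-1.70089469 -8.11726956  5.94415411]
```

View pics/w5.png

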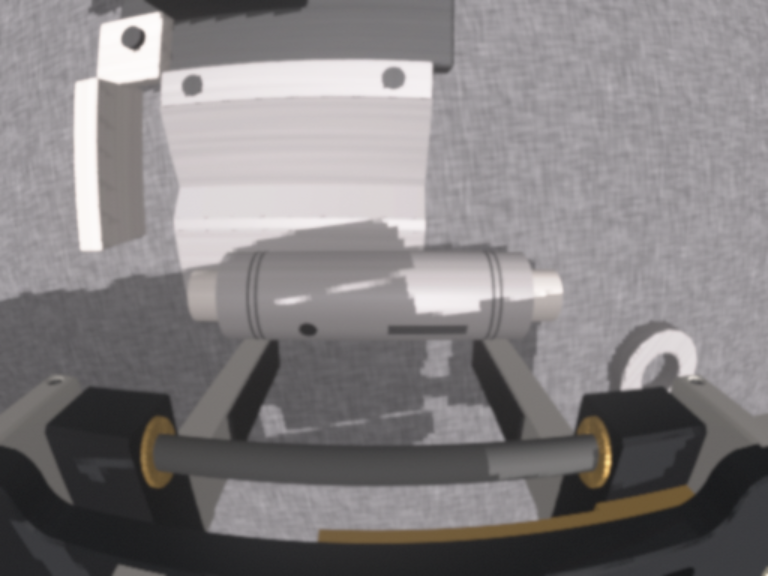

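Squared by the ramp, with a push of about 8 N. Continuing to the lip.

Call:
arm_command(plan=[-0.83, 0.0013, 0.01, 0, 0, -0.83, 0.0026, 0.02, 0, 0, -0.83, 0.004, 0.03, 0, 0, -0.83, 0.0053, 0.04, 0, 0, -0.83, 0.006, 0.045, 0, 0, -0.83, 0.0066, 0.05, 0, 0, -0.83, 0.0073, 0.055, 0, 0, -0.83, 0.008, 0.06, 0, 0])

```text
time_s: 7.85
ee_pos: [0.5621, 0.1017, 0.2131]
eef_rot: [3.142, 0.0, 1.439]
force: [-0.6, -1.2, -0.2]
grip_width: 0.086
```

Run:
```python
from h import *
o=sensors.get_obs();print(st(o['ee_pos']),o['force'])
cv2.imwrite('pics/w6.png',cv2.resize(vision.camera('wrist'),(768,576)))
```

```text
[-46.65730273 -36.25937481] [-0.57203388 -1.21465468 -0.21412453]
```

View pics/w6.png

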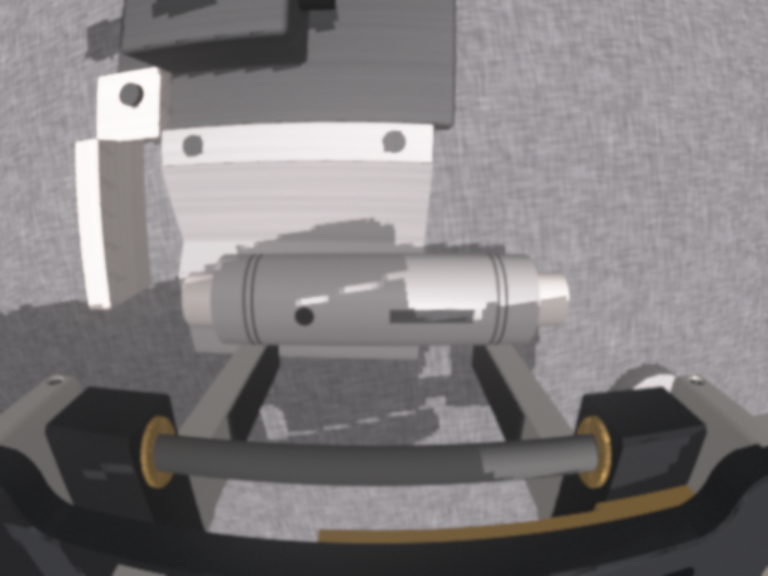

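Call:
arm_command(plan=[-0.83, 0.0007, 0.005, 0, 0, -0.83, 0.0013, 0.01, 0, 0, -0.83, 0.002, 0.015, 0, 0, -0.83, 0.0026, 0.02, 0, 0, -0.83, 0.0033, 0.025, 0, 0, -0.83, 0.004, 0.03, 0, 0, -0.83, 0.004, 0.03, 0, 0])

```text
time_s: 8.6
ee_pos: [0.5637, 0.1139, 0.213]
eef_rot: [-3.142, -0.0, 1.439]
force: [0.4, -0.3, 0.1]
grip_width: 0.086
```

Run:
```python
from h import *
o=sensors.get_obs();print(st(o['ee_pos']),o['force'])
cv2.imwrite('pics/w7.png',cv2.resize(vision.camera('wrist'),(768,576)))
```

```text
[-34.4084595 -36.2156076] [ 0.40662912 -0.25273517  0.10352128]
```

View pics/w7.png

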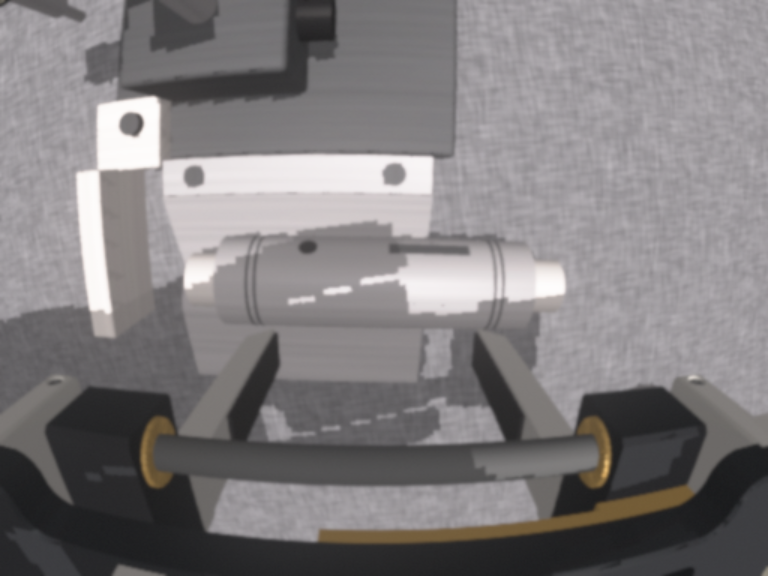

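The spindle dropped into the V and is clear of the fingers, with about 36 mm left to slide. Next I'll measure its pose and the bearing's position.

Run:
```python
from h import *
k=lambda u,v:((u+.5)/1.5-.5,(v+.5)/1.5-.5)
for n,u,v,z in (('+end',184,279,.0228),('-end',566,280,.0228),('ramp+',200,374,0),('ramp-',417,381,0),('stop y75 top',99,336,.04),('stopinner',117,336,.04)):
    print(n,st(wback(*k(u,v),z)).round(1))
vision.camera('top')
for d in vision.pinpoint('bearing','top'):print(d['confidence'],st(back('top',d['at'],0)))
for d in vision.silhouettes('spindle','top'):print(d['at'],d['confidence'],st(back('top',d['at'],.0228)))
```

```text
+end [-0.8 44.1]
-end [  -1.1 -116.1]
ramp+ [-56.5  53.1]
ramp- [-57.8 -56.4]
stop y75 top [-21.2  81.7]
stopinner [-20.7  71.8]
0.56 [ -86.39051033 -180.44363247]
[235.7, 320.8] 0.93 [-346.5432276    12.84697228]
[285.7, 263.6] 0.83 [-215.26465693  160.41168192]
[153.2, 232.3] 0.67 [ -87.80278558 -172.63304197]
```

Call:
arm_command(plan=[-0.83, 0, 0, 0.1, 0, -0.83, 0, 0, 0.2, 0, -0.83, 0, 0, 0.25, 0, -0.83, 0, 0, 0.25, 0])

```text
time_s: 9.2
ee_pos: [0.564, 0.1136, 0.3162]
eef_rot: [3.136, -0.001, 1.439]
force: [-0.1, -0.1, -0.8]
grip_width: 0.086
```

Call:
arm_command(plan=[1, 0.1, 0.02, 0, 0, 1, 0.2, 0.04, 0, 0, 1, 0.2735, 0.0505, 0, 0, 1, 0.2735, 0.0505, 0, 0, 1, 0.2735, 0.0505, 0, 0, 1, 0.2735, 0.0505, 0, 0])

```text
time_s: 9.8
ee_pos: [0.6725, 0.1337, 0.3123]
eef_rot: [-3.14, 0.0, 1.439]
force: [0.1, 1.0, -0.1]
grip_width: 0.0414
```

Run:
```python
from h import *
o=sensors.get_obs();print(st(o['ee_pos']),o['ee_pos'],o['force'],o['grip_width'])
cv2.imwrite('pics/w8.png',cv2.resize(vision.camera('wrist'),(768,576)))
```

```text
[  -0.42663454 -141.43340564] [0.67245106 0.13374563 0.31232462] [ 0.13183657  0.96248266 -0.08165998] 0.04135530025887931
```

View pics/w8.png

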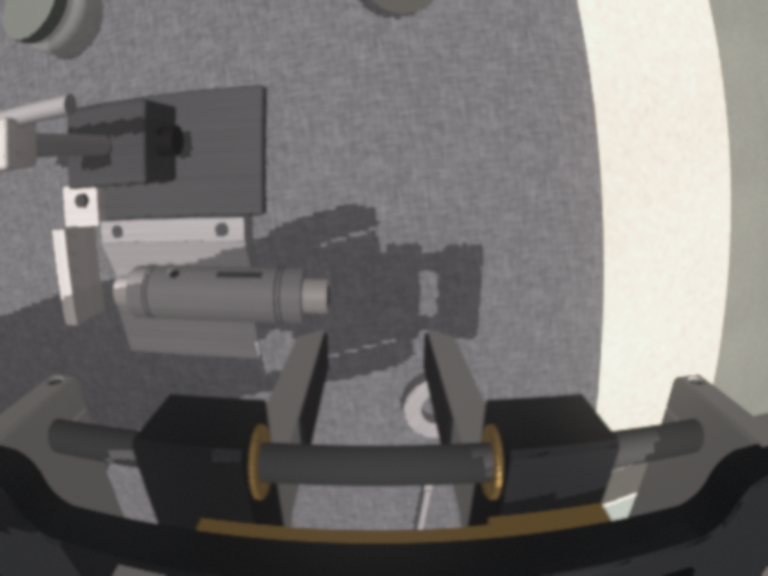

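Call:
arm_command(plan=[1, 0, 0, 0, 0, 1, 0, 0, 0, 0, 1, 0, 0, 0, 0, 1, 0, 0, 0, 0, 1, 0, 0, -0.1, 0, 1, 0, 0, -0.2, 0, 1, 0, 0, -0.245, 0, 1, 0, 0, -0.245, 0, 1, 0, 0, -0.245, 0, 1, 0, 0, -0.245, 0])

```text
time_s: 10.85
ee_pos: [0.6736, 0.1339, 0.2175]
eef_rot: [3.138, -0.001, 1.439]
force: [0.5, -1.0, 1.2]
grip_width: 0.0002
```

Run:
```python
from h import *
o=sensors.get_obs();print(st(o['ee_pos']),o['ee_pos'],o['force'],o['grip_width'])
cv2.imwrite('pics/w9.png',cv2.resize(vision.camera('wrist'),(768,576)))
```

```text
[-7.39333788e-02 -1.42544731e+02] [0.67359911 0.13394917 0.21747147] [ 0.48619267 -1.0184499   1.21058407] 0.0002102430883581431
```

View pics/w9.png

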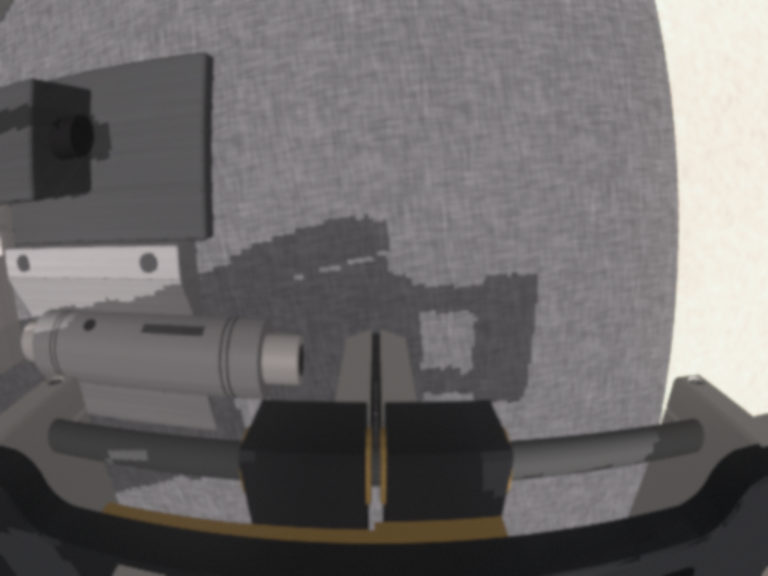

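Call:
arm_command(plan=[1, -0.0099, 0.0013, 0, 0, 1, -0.0198, 0.0026, 0, 0, 1, -0.0297, 0.0039, 0, 0, 1, -0.0396, 0.0052, 0, 0, 1, -0.0496, 0.0066, 0, 0, 1, -0.0595, 0.0079, 0, 0, 1, -0.0694, 0.0092, 0, 0, 1, -0.0793, 0.0105, 0, 0, 1, -0.0892, 0.0118, 0, 0, 1, -0.0991, 0.0131, 0, 0])

```text
time_s: 11.9
ee_pos: [0.6332, 0.1392, 0.2153]
eef_rot: [3.141, -0.0, 1.439]
force: [4.8, 2.5, 0.3]
grip_width: 0.0004
```

Run:
```python
from h import *
o=sensors.get_obs();print(st(o['ee_pos']),o['ee_pos'],o['force'],o['grip_width'])
cv2.imwrite('pics/w10.png',cv2.resize(vision.camera('wrist'),(768,576)))
a=vision.camera('top');cv2.imwrite('pics/t10.png',cv2.resize(a[175:255,130:255],None,fx=6,fy=6,interpolation=cv2.INTER_CUBIC))
```

```text
[  -0.16295927 -101.81959853] [0.63321574 0.13921491 0.21526466] [4.77293696 2.52281159 0.312696  ] 0.0004067973331892472
```

View pics/w10.png

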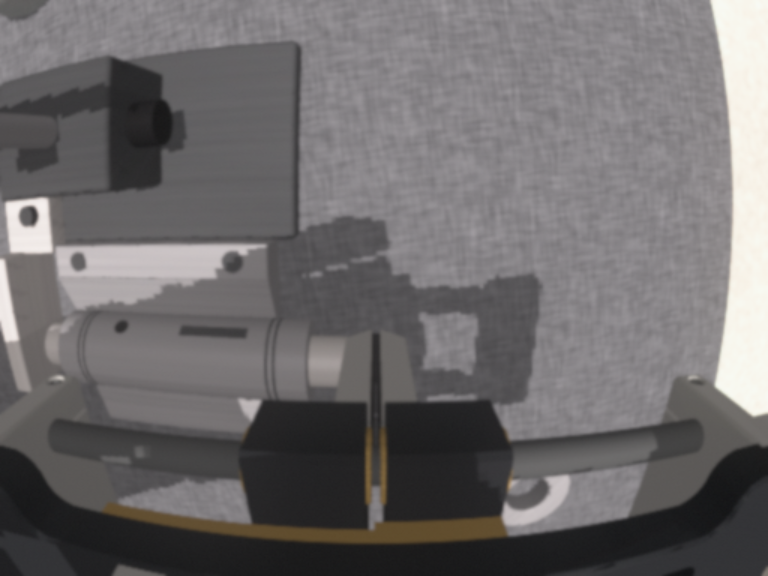

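View pics/t10.png

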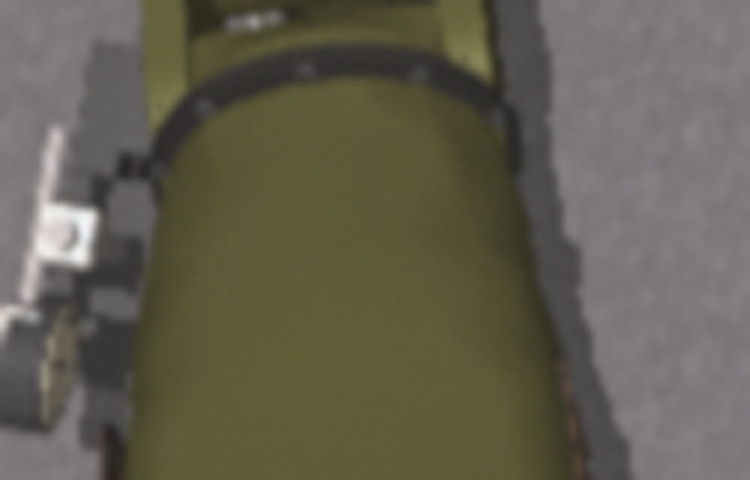

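Sliding at about 5 N. Another 10 mm, then 1 mm steps while watching the force.

Call:
arm_command(plan=[1, -0.005, 0.0007, 0, 0, 1, -0.01, 0.0013, 0, 0, 1, -0.015, 0.002, 0, 0, 1, -0.02, 0.0026, 0, 0, 1, -0.025, 0.0033, 0, 0])

```text
time_s: 12.5
ee_pos: [0.6233, 0.1405, 0.2151]
eef_rot: [3.141, -0.0, 1.439]
force: [5.3, 2.3, 2.0]
grip_width: 0.0004
```

Call:
arm_command(plan=[1, -0.0025, 0.0003, 0, 0, 1, -0.0025, 0.0003, 0, 0])

```text
time_s: 12.7
ee_pos: [0.6223, 0.1406, 0.2151]
eef_rot: [-3.141, 0.0, 1.439]
force: [3.0, 1.3, 1.9]
grip_width: 0.0005
```

Call:
arm_command(plan=[1, -0.0025, 0.0003, 0, 0, 1, -0.0025, 0.0003, 0, 0])

```text
time_s: 12.9
ee_pos: [0.6214, 0.1406, 0.215]
eef_rot: [-3.142, 0.0, 1.439]
force: [3.8, 2.7, 2.7]
grip_width: 0.0007
```

Call:
arm_command(plan=[1, -0.0025, 0.0003, 0, 0, 1, -0.0025, 0.0003, 0, 0])

```text
time_s: 13.1
ee_pos: [0.6208, 0.1406, 0.2152]
eef_rot: [3.14, -0.0, 1.439]
force: [9.2, 0.4, -1.5]
grip_width: 0.0004
```

Run:
```python
from h import *
o=sensors.get_obs();print(st(o['ee_pos']),o['ee_pos'],o['force'],o['grip_width'])
cv2.imwrite('pics/w11.png',cv2.resize(vision.camera('wrist'),(768,576)))
a=vision.camera('scene');cv2.imwrite('pics/s11.png',cv2.resize(a[115:215,220:335],None,fx=6,fy=6,interpolation=cv2.INTER_CUBIC))
```

```text
[ -0.42756711 -89.30034131] [0.62077036 0.14059846 0.21521301] [ 9.20768965  0.3823782  -1.54517599] 0.00039577992880149114
```

View pics/w11.png

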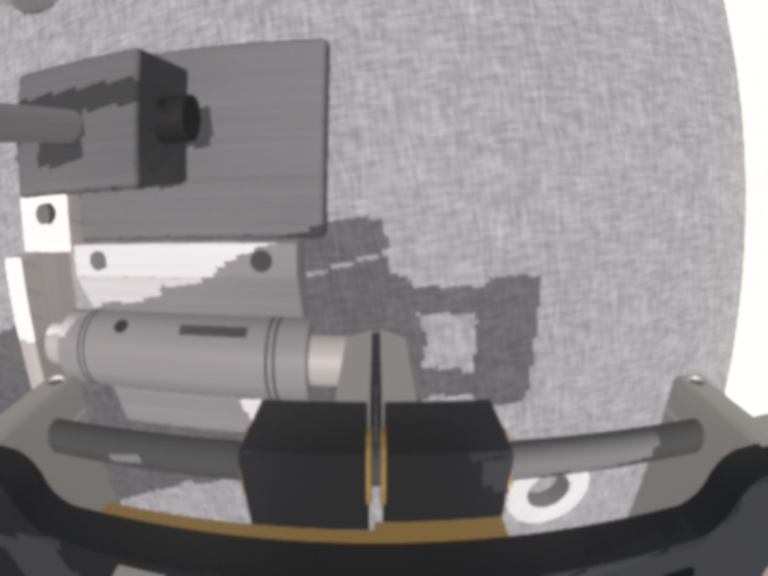

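View pics/s11.png

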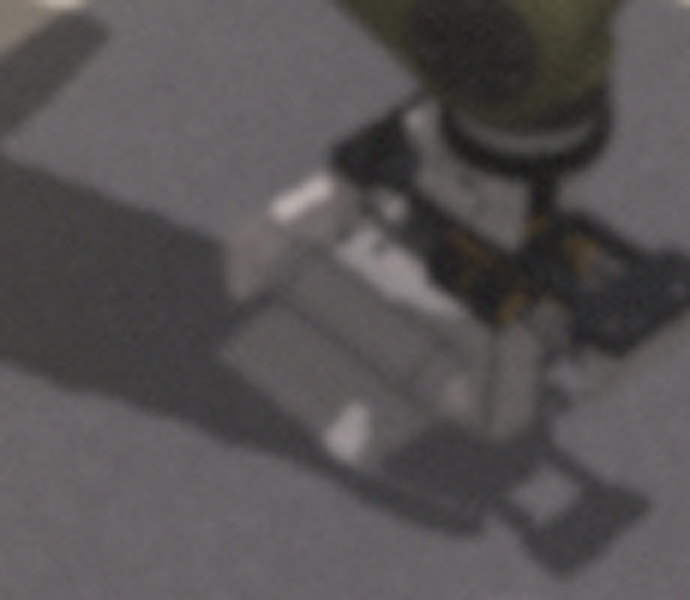

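The force rose to 9 N and the tool lags the command, so the stop is probably reached. One half-millimetre step will confirm it.

Call:
arm_command(plan=[1, -0.0012, 0.0002, 0, 0, 1, -0.0012, 0.0002, 0, 0])

```text
time_s: 13.4
ee_pos: [0.6205, 0.1405, 0.2154]
eef_rot: [3.138, -0.0, 1.439]
force: [12.5, -0.2, -3.4]
grip_width: 0.0006
```

The stop contact is confirmed: 12.5 N against about 4 N of sliding force. Backing off and moving clear to look.

Call:
arm_command(plan=[1, 0.01, -0.0013, 0, 0, 1, 0.03, -0.004, 0, 0, 1, 0.06, -0.008, 0, 0, 1, 0.06, -0.008, 0.1, 0, 1, 0.06, -0.008, 0.2, 0, 1, 0.06, -0.008, 0.3, 0, 1, 0, -0.1, 0.35, 0, 1, -0.05, -0.2, 0.35, 0, 1, -0.1, -0.3, 0.35, 0, 1, -0.1, -0.4, 0.35, 0, 1, -0.1, -0.4, 0.35, 0, 1, -0.1, -0.4, 0.35, 0, 1, -0.1, -0.4, 0.35, 0])

```text
time_s: 14.7
ee_pos: [0.5802, -0.0184, 0.3548]
eef_rot: [-3.141, -0.0, 1.44]
force: [0.3, -0.1, 0.7]
grip_width: 0.0004
```

Run:
```python
from h import *
o=sensors.get_obs();print(st(o['ee_pos']),o['ee_pos'],o['force'],o['grip_width'])
cv2.imwrite('pics/w12.png',cv2.resize(vision.camera('wrist'),(768,576)))
a=vision.camera('top');cv2.imwrite('pics/t12.png',cv2.resize(a[175:255,130:255],None,fx=6,fy=6,interpolation=cv2.INTER_CUBIC))
a=vision.camera('scene');cv2.imwrite('pics/s12.png',cv2.resize(a[115:215,220:335],None,fx=6,fy=6,interpolation=cv2.INTER_CUBIC))
```

```text
[-163.38126332  -69.98186965] [ 0.5801966  -0.01840116  0.35477862] [ 0.3129514  -0.14083478  0.73980812] 0.0004298510210776375
```

View pics/w12.png

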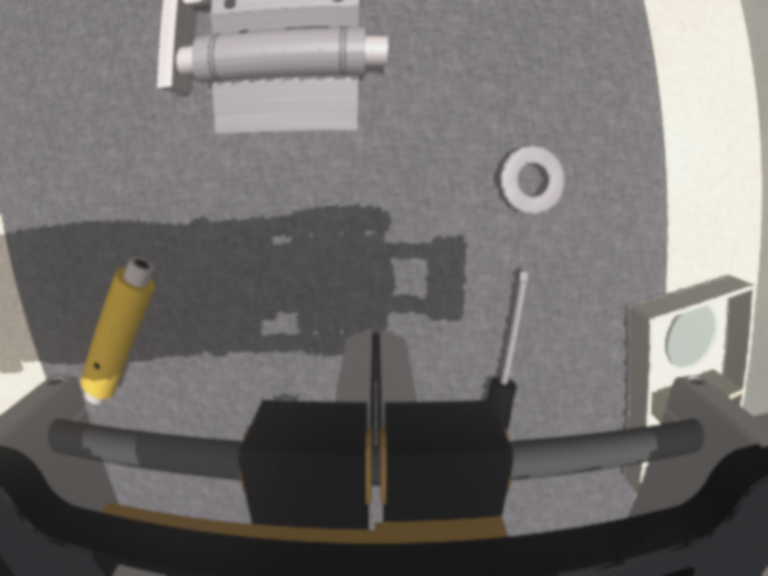

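View pics/t12.png

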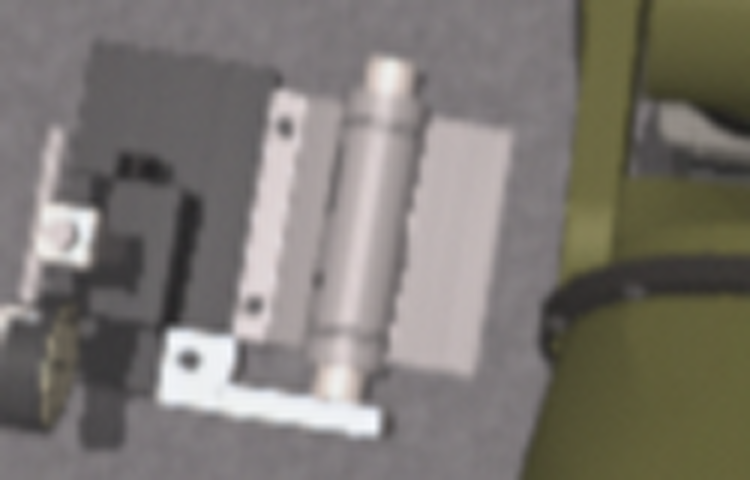

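View pics/s12.png

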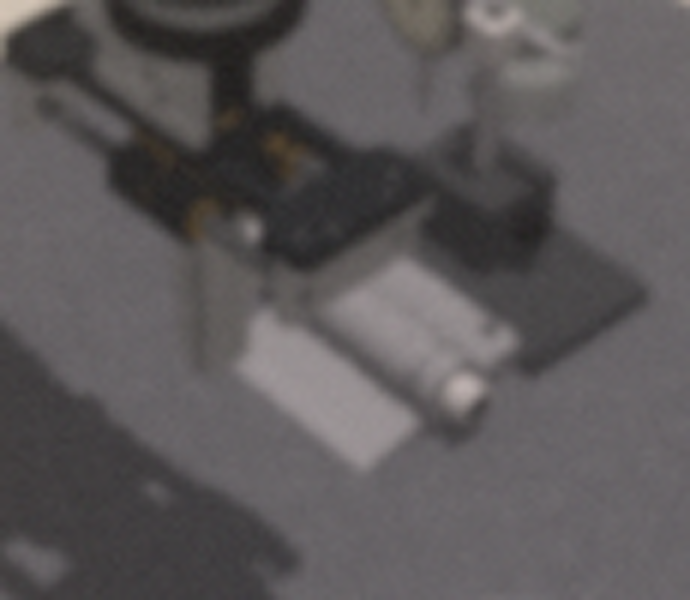

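Run:
```python
from h import *
import numpy as np
g=lambda u,v:((v+.5)/6-.5+175,(u+.5)/6-.5+130)
for u,v,z,n in((391,56,.0228,'-y end'),(513,128,0,'ramp- (-58,-55)'),(475,377,0,'ramp+ (-58,55)'),(383,112,.0228,'ax'),(343,345,.0228,'ax')):
    print(n,st(back('top',g(u,v),z)).round(1))
```

```text
-y end [ -0.8 -77.9]
ramp- (-58,-55) [-56.7 -55.6]
ramp+ (-58,55) [-55.5  56.4]
ax [ -0.9 -52.9]
ax [ 1.6 50.3]
```

```bash
python3 -c "
from h import *
print(job.hand_in())"
```

```text
the job is handed in; nothing more can be done
None
```

The spindle is lying in the V against the end stop. I handed the job in at about 15 s on the robot's clock, with the arm clear of everything. The hand-in gives no verdict, so this rests on my own checks.

**What I did:** I rolled the grey spindle over the bench and up the ramp with the open fingertips, until it dropped into the V. Then I slid it about 36 mm along the V with the closed fingertips on its -y end. The highest force I read was about 12.5 N, at the stop. I only read it at the end of each move, so I did not see any peaks in between.

**Last checks:**
- **Position in the V:** the spindle's axis is 1–2 mm from the V's middle line and about 0.02 rad off square, both within the measuring error.
- **End stop:** the push rose from about 4 N while sliding to 12.5 N at the stop, and the tool lagged its command. The camera views show the spindle's end at the plate.
- **Disagreement:** the camera puts the -y end at -77.9 mm in the stand frame, where -75 mm is ideal. About 1.5 mm of that is image blur and the rest is within the calibration error, so I relied on the force reading.
- **Half turn:** I judged this only from the spindle's hole mark turning by roughly 5 rad on the bench; I did not measure it directly. It also slid more than it rolled for part of the ramp.
- **Bystanders:** the arm stayed clear of them by design. The bearing and screwdriver show in the last wrist picture, but I did not measure any of them again at the end.

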